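Prop up the recipe tablet and hold the food processor on pulse

TASK

Get the recipe where it can be read while you work the food processor: take the tablet out of its charging stand and prop it up on its short edge on the worktop, leaning back against the front of the bread bin with its screen facing out from the bin, and let go of it. Then turn the food processor's spring-return dial clockwise past its first two clicks to the third (pulse) and keep it there: it runs back to off when let go, so finish while still holding the dial on the third click. Leave everything else on the worktop where it is.

Things in the scene. Friction and masses are not known exactly. Their poses are not given: they have to be found in the camera images.
- tablet: tablet in a slim grey case, 9 thick (x) by 135 wide (y) by 210 tall (z), about 0.4 kg; stands upright on a short edge in the stand's slot at the start. Origin: middle of that bottom short edge; z runs up its length, the screen faces its -x. A top grip with the fingers closing along its x is easy
- stand: aluminium charging stand, fixed: base plate 100 (x) by 150 (y) by 10, with a slot 12 wide (x) between two ribs 10 thick, 130 long (y), which end 44 above the worktop; the tablet's bottom edge rests 10 above the worktop and the tablet lifts straight out. Origin: centre of its underside; z up
- bread_bin: white bread bin with a flat wooden lid flush with its walls, fixed: 180 deep (x) by 300 wide (y) by 130 high; small wooden grip bar 100 long and 16 high in the lid's middle (its front edge is 108 behind the front face). Origin: centre of its underside; its front face, which looks roughly towards the robot, is the plane x = -90
- processor: white food processor, fixed: motor base 215 deep (x) by 380 wide (y), flat deck 100 above the worktop. The clear bowl with lid and feed tube stands on the -y half (axis at y = -95, radius 94, top 318 above the worktop, handle at its front right), the dial on the other half, axis at x = -10, y = 95. Origin: centre of its underside; its front looks to -x
- dial_grip (a point): point to grip on the dial's upright axis, 28 above the deck (128 above the worktop). The dial: thin skirt of radius 25, 6 high, with an upright grip bar across it, 46 long, 12 wide, its top 38 above the deck. The point turns with the dial; the bar lies 2.171 rad (counter-clockwise from above) from the point's x axis; in the processor's frame that is 2.171 rad minus the dial's angle
- dial (a joint): dial angle in rad, growing clockwise seen from above: 0 off, clicks at 0.40 (first), 0.80 (second), 1.20 (third, pulse), end stop at 1.30. A spring returns it to 0 from anywhere when let go; turning it needs up to about 0.16 N m. It counts as on the third click from 1.10. Marks on the plate: a dot for off, then three bars of growing width; the white line on the bar's top points to them
- mug: white mug, 76 across, 85 high; leave alone. Origin: centre of its underside
- spice_jar: spice jar, 44 across, 85 high; leave alone. Origin: centre of its underside
- pepper_mill: dark wooden pepper mill, 52 across, 118 high; leave alone. Origin: centre of its underside
- ramekin: white ramekin, 84 across, 45 high; leave alone. Origin: centre of its underside
- spatula: spatula lying on the worktop; leave alone. Origin: middle of its underside
- tin: food tin, 74 across, 100 high; leave alone. Origin: centre of its underside
Not all that is in view belongs to the job. Leave any orange look-alike of the tablet alone.

How it is judged (in metres and radians):
On the way, in this order (a step that is already met when the one before it is completed fails the run):
1. the tablet leans against the bread bin, screen outwards, let go (height (world z) of tablet below 0.012 m and angle between tablet's own x axis and vertical between 1.68 and 2.22 rad and angle between tablet's own z axis and vertical below 0.65 rad and contact force between tablet and bread_bin above 0.1 N and angle between the y axis of tablet and the y axis of bread_bin, either way round below 0.3 rad and x of tablet in the frame of bread_bin below -0.08 m and contact force between each of the arm, the fingers and tablet below 0.1 N and linear speed of tablet below 0.03 m/s), for 0.3 s.
2. the dial is on the third click, held by the gripper (value of joint dial above 1.1 rad and contact force between the fingers and processor above 1 N), for 0.5 s.
At the end, for the whole second after the job is handed in: Gripper holds the dial on the third click (above 1.10 rad, at rest). Tablet stands on its short edge on the worktop, leaning back 6 to 37 degrees against the bin's front, screen outwards, square to it within 17 degrees, at rest, untouched (all of step 2 and velocity of joint dial between -0.1 and 0.1 rad/s and height (world z) of tablet below 0.012 m and angle between tablet's own x axis and vertical between 1.68 and 2.22 rad and angle between tablet's own z axis and vertical below 0.65 rad and contact force between tablet and bread_bin above 0.1 N and angle between the y axis of tablet and the y axis of bread_bin, either way round below 0.3 rad and x of tablet in the frame of bread_bin below -0.08 m and contact force between each of the arm, the fingers and tablet below 0.1 N and linear speed of tablet below 0.02 m/s); the arm keeps its last pose, push and grip.
It fails at once if something else on the worktop is shifted by more than 40 mm (distance of any of mug, spice_jar, pepper_mill, ramekin, spatula, tin from where it was at the start of the episode above 0.04 m).
It fails at once if something else on the worktop is knocked over (angle between any of mug, spice_jar, pepper_mill, ramekin, tin's own z axis and vertical above 0.6 rad).
It also fails if it takes over 54 s, if anything falls off the work surface, if the arm or the gripper's body presses on something with over 40 N, if the wrist force passes 120 N, or if a joint passes its speed limit or range.

ROBOT

A 6-joint arm with a two-finger parallel gripper is mounted at the origin on the work surface. World frame = base frame: x ahead of the robot, y to its left, z up, the work surface at z = 0. Lengths are in mm, angles in rad, forces in N, time in s.
With the tool pointing down it reaches from about 325 to 850 mm from the base axis. Payload 4.4 kg.
Tool frame: the origin (TCP) lies midway between the tips of the shut fingers; the grasp point (between the pads) lies 19 mm behind it; z points along the fingers, y is the line along which they close (so a half turn about z gives the same grasp; the last joint's range is limited). The gripper opens to 94 mm and grips with 3 to 60 N. Pads are 16 mm wide; open, the fingers measure 119 mm over their backs; the gripper's body (75 mm by 177 mm) begins 78 mm behind the grasp point.
Start: joints at [1.188, 0.207, 1.542, -0, 1.393, -0.15], TCP at [132.664, 559.489, 205.447] pointing down, gripper open.
Joint ranges: [-2.73, 2.73], [-0.86, 2.22], [0.23, 2.46], [-1.11, 4.25], [0.08, 2.63], [-2.82, 2.82]. Speed limits (rad/s): [2.79, 2.79, 3.14, 3.14, 3.14, 3.14].

INTERFACE

Orientations are given as a unit quaternion [w, x, y, z].
In Python, from bench import status, imaging, hand_in gives the robot as it stands.
- The arm moves only by the shell command python3 -m inch 'ROWS' [FORCE]. ROWS is JSON, a list of rows, each an object with "travel": the shift along the tool's x, y, z normalised to -1 to 1, where 1 is 500 mm, a list of three; "rotation": the turn, a rotation vector about the tool's x, y, z normalised to -1 to 1, where 1 is pi/4 rad, a list of three; "claw": the finger opening in mm, from 0 to 94. In form: [{"travel": [dx, dy, dz], "rotation": [rx, ry, rz], "claw": claw}, ...]. A call has 1 to 12 rows; each row is the pose to reach, as a shift and turn from the pose commanded when the call began, along the tool's axes at that moment; what a row does not reach only later rows make up. A row lasts 1/12 s, in which the tool goes at most 41.7 mm and 7.16 degrees, less where a joint would pass 70% of its speed; a pose out of reach is approached as far as the arm can. A call with a number of a shift or a turn outside -1 to 1 is refused whole. A call with a gripper value outside its range is refused whole. The fingers move at their own pace and stop on an object; FORCE is the grip in N (left out, the last holds). Time passes only in rows, so rows that repeat a pose let the fingers close. It gives the time, the measured TCP pose, the force, the opening and the grip force at its end, in the units of the state.
- status.read_state(): the state, without advancing time (a new reading comes with each control period).
- imaging.get_image(name): name is "scene" or "top" or "wrist"; returns (picture, depth): 384x512x3 uint8, red, green, blue; 384x512 float32, mm along the optical axis (not along the pixel's ray), 0 where there is no reading.
- imaging.camera_model(name): a dict with "fx", "fy", "cx", "cy" (pixels), "k1" (the pictures are not rectified: a ray, as slopes to the right and down, at radius r is drawn at 1 + k1 r^2 times it, then the intrinsics apply), "eye" and "orientation" of the camera in the world; the wrist camera has in their place "T_tool_cam" (4x4, takes a point from camera to tool coordinates, whose origin is the TCP and whose axes are the flange's). Camera axes: x right, y down, z forward; pixel columns grow to the right and rows downward; lengths in mm; the calibration is good to about 2 mm. A picture is of the moment at which its call begins: read the wrist's pose just before it. camera_model takes no time and is no camera call.
- hand_in(): hands the job in; it is judged then, once.
The state is a dict: "t": time; "joint_positions": joint angles; "qvel": joint speeds; "tau": joint torques, N m; "tcp_pos": TCP position; "eef_rot": TCP orientation; "contact_force": force on the tool from outside, world axes, zero at the start; "moment": the same for the moment, N m; "gripper_width": finger opening in mm; "finger_force": force on a finger pad.
Only numpy, scipy, OpenCV 4.12 (cv2) and the standard library are available. Lean on these libraries where they do the work, as an engineer would, in place of code of your own. Each camera call takes 0.05 s, during which the arm holds its last target. There are 200 camera calls.

## Working session

There is one attempt and no reset: what is moved stays moved. The work goes in short steps, Python scripts to look and compute and a shell command to move; the robot and the scene stay as the last step left them, time stands still between calls to the robot, and variables do not carry over. Pictures are saved under pics/ and viewed, at most 10 in all, crops included, and the job is handed in when it is done.

```bash
ls; mkdir -p pics
cat > h.py <<'E'
import numpy as np,cv2
from scipy.spatial.transform import Rotation as R
from bench import status,imaging
def q2R(q): return R.from_quat([q[1],q[2],q[3],q[0]]).as_matrix()
def cloud(name,depth,m,st=None):
    v,u=np.mgrid[0:384,0:512].astype(float)
    K=np.array([[m['fx'],0,m['cx']],[0,m['fy'],m['cy']],[0,0,1.]])
    xd=(u-m['cx'])/m['fx'];yd=(v-m['cy'])/m['fy'];x,y=xd.copy(),yd.copy()
    for _ in range(20):
        s=1+m['k1']*(x*x+y*y);x=xd/s;y=yd/s
    P=np.stack([x*depth,y*depth,depth],-1)
    if name=='wrist':
        T=np.array(m['T_tool_cam']);P=P@T[:3,:3].T+T[:3,3]
        P=P@q2R(st['eef_rot']).T+np.array(st['tcp_pos'])
    else: P=P@q2R(m['orientation']).T+np.array(m['eye'])
    P[depth<=0]=np.nan
    return P
def grab(name):
    st=status.read_state();im,d=imaging.get_image(name);m=imaging.camera_model(name)
    return im,cloud(name,d,m,st),st
E
python3 - <<'E'
from h import *
for n in ['scene','top']:
    im,P,st=grab(n);cv2.imwrite(f'pics/{n}0.png',im[:,:,::-1]);np.savez(f'{n}0.npz',im=im,P=P)
    m=imaging.camera_model(n);print(n,m)
print(st)
E
```

```text
pics
scene {'fx': 362.357646838551, 'fy': 362.357646838551, 'cx': 253.12319637454627, 'cy': 193.24006455748017, 'k1': -0.04132099994731721, 'eye': array([1285.50413509, -489.29687339,  766.35801375]), 'orientation': array([-0.40730083,  0.78171659,  0.42229694, -0.21140128])}
top {'fx': 367.9332537200227, 'fy': 367.9332537200227, 'cx': 254.46448062551673, 'cy': 192.82334424908908, 'k1': -0.09326001685785924, 'eye': array([ 396.69704875,   38.44851121, 1162.49758361]), 'orientation': array([ 0.03455206, -0.70497055,  0.70753383, -0.03490776])}
{'t': 0.05, 'joint_positions': array([ 1.18747282e+00,  2.07397236e-01,  1.54291244e+00, -6.58776047e-06,
        1.39347755e+00, -1.50492884e-01]), 'qvel': array([ 6.16812702e-05,  7.96772514e-04, -1.51548312e-03, -1.09307401e-03,
        2.94587801e-03,  6.04317005e-06]), 'tau': array([-1.38459313e-04, -3.72164154e+01, -2.82559651e+01,  7.02070165e-02,
        3.12201516e-02, -5.25642940e-05]), 'tcp_pos': array([132.38440146, 558.7484443 , 204.32340996]), 'eef_rot': array([-2.86283408e-04,  1.16151883e-01,  9.93230857e-01, -1.05928944e-03]), 'contact_force': array([-0.17787772,  0.33884521, -0.93888196]), 'moment': array([-0.01627396, -0.02019016, -0.02660516]), 'finger_force': 0.0, 'gripper_width': 93.87518853751726}
```

View pics/scene0.png

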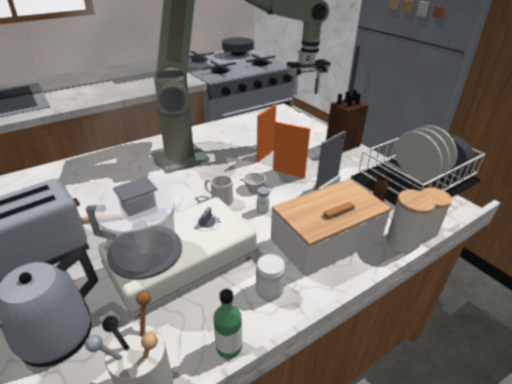

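View pics/top0.png

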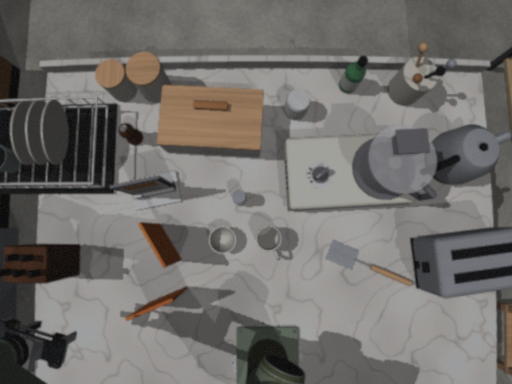

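The tablet is the slim grey upright panel at scene (330,160) / top (145,186). The look-alikes are orange panels at top (160,245) and (155,303), scene (265,135) and (290,150). Next I measure positions and take a close crop to check the choice.

Run:
```python
from h import *
T=np.load('top0.npz');S=np.load('scene0.npz')
c=np.hstack([cv2.resize(T['im'][140:230,90:210],(480,360),interpolation=2),cv2.resize(S['im'][110:215,290:375],(291,360),interpolation=2)])
cv2.imwrite('pics/crop1.png',c[:,:,::-1])
def rect(P,zlo,zhi,box,lab):
    for n,D in (('top',T),('scene',S)):
        p=D['P'].reshape(-1,3);col=D['im'].reshape(-1,3).astype(int)
        k=(p[:,2]>zlo)&(p[:,2]<zhi)&(p[:,0]>box[0])&(p[:,0]<box[1])&(p[:,1]>box[2])&(p[:,1]<box[3])
        if lab=='tab': k&=(col[:,0]-col[:,2]<40)
        q=p[k][:,:2].astype(np.float32)
        if len(q)<5: print(lab,n,len(q));continue
        (c,s,a)=cv2.minAreaRect(q);print(lab,n,len(q),'c',np.round(c,1),'s',np.round(s,1),'a',round(a,1),'z',np.round(np.percentile(p[k][:,2],[5,50,95]),1))
# rough anchors
for uv in [(145,186),(210,120),(320,173),(300,185),(132,197),(175,190),(239,198),(130,132),(221,240)]: print(uv,np.round(T['P'][uv[1],uv[0]],1))
rect(0,120,140,(480,800,0,380),'bin')
rect(0,90,108,(380,650,-420,-40),'deck')
rect(0,60,240,(340,480,240,480),'tab')
rect(0,180,240,(340,480,240,480),'tab')
rect(0,4,14,(300,520,220,460),'plate')
rect(0,132,142,(380,560,-220,-60),'bar')
```

```text
(145, 186) [517.5 345.3 144. ]
(210, 120) [710.9 165.7 128.6]
(320, 173) [ 553.2 -147.4  138.1]
(300, 185) [524.2 -95.4  96.8]
(132, 197) [499.5 431.   -2.5]
(175, 190) [519.5 287.5  16.8]
(239, 198) [487.8  83.2  85.2]
(130, 132) [685.4 409.1 100.6]
(221, 240) [362.9 142.9   5. ]
bin top 5563 c [656.3 192.3] s [287.1 361.4] a 0.0 z [126.1 129.4 132.7]
bin scene 3512 c [660.1 195.2] s [279.5 368.2] a 0.2 z [129.2 131.7 134. ]
deck top 4864 c [ 560.5 -236.8] s [196.1 357.4] a 2.9 z [ 95.1  99.5 104.6]
deck scene 2623 c [ 556.6 -238.7] s [190.7 365.1] a 0.9 z [ 98.8 101.  103.8]
tab top 368 c [378.6 313. ] s [90.6  4.3] a 33.2 z [ 69.5 135.5 191. ]
tab scene 23 c [416.6 342. ] s [ 2.5 10.7] a 31.4 z [ 65.5 133.4 183. ]
tab top 51 c [379.1 313.6] s [89.1  3.9] a 33.3 z [182.4 189.1 199.9]
tab scene 2
plate top 604 c [409.9 340.5] s [219.5 237.6] a 0.3 z [ 4.5  9.1 12.8]
plate scene 204 c [405.3 333.3] s [205.4 231. ] a 3.1 z [ 4.1  6.8 12.9]
bar top 48 c [ 552.6 -149.8] s [11.8 36.2] a 36.5 z [134.9 137.7 140. ]
bar scene 32 c [ 554.4 -146.8] s [11.1 31.1] a 36.8 z [134.  139.  140.8]
```

View pics/crop1.png

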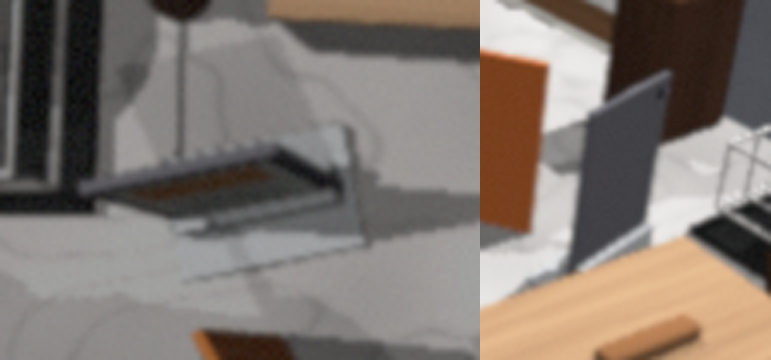

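The crop shows the grey tablet in the aluminium stand. Its dark screen faces the robot side (-x) and its plain grey back, with the lens, faces +x. This is the right one, so now I refine the fits.

```bash
cat > fit.py <<'E'
from h import *
T=np.load('top0.npz');S=np.load('scene0.npz')
def sel(D,zlo,zhi,box,f=None):
    p=D['P'].reshape(-1,3);col=D['im'].reshape(-1,3).astype(int)
    k=(p[:,2]>zlo)&(p[:,2]<zhi)&(p[:,0]>box[0])&(p[:,0]<box[1])&(p[:,1]>box[2])&(p[:,1]<box[3])
    if f is not None: k&=f(col)
    return p[k]
def rep(lab,n,p):
    if len(p)<5: print(lab,n,len(p));return
    c,s,a=cv2.minAreaRect(p[:,:2].astype(np.float32));print(lab,n,len(p),'c',np.round(c,1),'s',np.round(s,1),'a',round(a,1),'z',np.round(np.percentile(p[:,2],[2,50,98]),1))
E
python3 - <<'E'
from fit import *
wood=lambda c:(c[:,0]-c[:,2]>30)
gray=lambda c:(abs(c[:,0]-c[:,2])<25)
for n,D in (('top',T),('scene',S)):
    rep('lid',n,sel(D,124,137,(560,800,20,345),wood))
    rep('deckL',n,sel(D,94,106,(440,650,-250,-40)))
    tb=sel(D,60,230,(440,590,250,460),gray); rep('tab',n,tb)
    for z in range(60,230,20): rep(f'tab{z}',n,tb[(tb[:,2]>z)&(tb[:,2]<z+20)])
    rep('tabtop',n,tb[tb[:,2]>tb[:,2].max()-8])
    rep('plate',n,sel(D,5,15,(420,600,240,470)))
    # tablet plane
    if len(tb)>20:
        c=tb.mean(0);u,s,v=np.linalg.svd(tb-c);print('plane',c,v[2],s/len(tb)**.5)
for b,l in [((600,740,380,450),'mill'),((450,520,60,110),'jar'),((380,440,90,180),'ram'),((380,440,10,80),'mug'),((640,760,-120,-40),'tin')]:
    for n,D in (('top',T),('scene',S)): rep(l,n,sel(D,30,125,b))
# bin front face & side
for n,D in (('top',T),('scene',S)):
    rep('binlow',n,sel(D,20,120,(560,800,0,345)))
E
```

```text
lid top 5371 c [713.5 170. ] s [298.1 174.9] a 89.6 z [125.6 129.4 133.3]
deckL top 3933 c [ 553.6 -153.3] s [192.7 193.7] a 0.2 z [ 95.1  99.5 104.5]
tab top 612 c [520.9 351.7] s [ 10.9 137. ] a 11.0 z [ 65.8 185.3 221.4]
tab60 top 50 c [517.5 351.8] s [  7.9 132.7] a 14.6 z [60.4 71.4 79.1]
tab80 top 53 c [517.9 348. ] s [  8.4 126.3] a 15.1 z [80.8 90.3 99.8]
tab100 top 55 c [517.5 350. ] s [  5.7 129.9] a 13.7 z [101.9 111.6 119.6]
tab120 top 57 c [517.4 349.5] s [  6.8 129.1] a 14.4 z [120.3 129.6 139.1]
tab140 top 41 c [517.5 349.1] s [  8.8 127.4] a 15.2 z [140.6 146.5 157.8]
tab160 top 32 c [517.4 349. ] s [  8.  131.3] a 14.9 z [161.5 173.4 179.9]
tab180 top 70 c [517.6 350.8] s [  7.7 136.8] a 14.0 z [180.3 190.3 199.5]
tab200 top 198 c [521.2 352. ] s [ 10.4 136.6] a 11.2 z [201.1 217.1 219.8]
tab220 top 56 c [521.6 350.4] s [  8.7 132.3] a 11.3 z [220.  220.6 223. ]
tabtop top 182 c [521.5 352.3] s [  9.7 136.1] a 11.1 z [216.  219.  222.8]
plate top 713 c [506.6 352.2] s [221.8 164.3] a 87.6 z [ 5.2  9.4 13.6]
plane [519.29996645 347.25722233 165.81502083] [-0.97899027 
[... 1404 characters left out ...]
9 c [492.2  85. ] s [43.  38.9] a 88.8 z [40.6 83.7 87.6]
jar scene 241 c [499.9  84.7] s [40.4 42. ] a 13.8 z [31.4 65.5 88.1]
ram top 74 c [394.1 136.6] s [24.3 73. ] a 0.0 z [30.4 42.5 47.7]
ram scene 67 c [395.  137.2] s [77.3 29.4] a 89.6 z [30.5 40.5 48.6]
mug top 19 c [395.   23.2] s [ 5.5 32.9] a 48.5 z [46.3 83.9 87.2]
mug scene 46 c [396.5  24.2] s [ 6.5 39.9] a 51.4 z [34.3 62.8 87.1]
tin top 375 c [700.  -85.7] s [ 66.8 119.9] a 89.8 z [ 33.3  95.7 102.5]
tin scene 543 c [700.  -84.9] s [ 70.3 119.9] a 89.9 z [ 33.8  85.7 103.1]
binlow top 643 c [633.3 170.6] s [295.3   4.7] a 86.9 z [ 21.9  73.  116.6]
binlow scene 999 c [713.9  18.3] s [  6.5 172.8] a 86.0 z [ 21.6  72.1 116.5]
```

```bash
cat > go.py <<'E'
from h import *
import sys
# go.py x y z yaw_of_tool_y(deg) lean(deg, tool tips back so that -z_tool leans towards +tool-y dir)
x,y,z,yaw,lean=map(float,sys.argv[1:6])
st=status.read_state();R0=q2R(st['eef_rot'])
def goal(yaw):
    yh=np.array([np.cos(np.radians(yaw)),np.sin(np.radians(yaw)),0]);up=np.array([0,0,1.]);l=np.radians(lean)
    s=1 if abs((yaw+180)%360-180)<=90 else -1
    zt=-(np.cos(l)*up+np.sin(l)*yh*s); yt=np.cos(l)*yh-np.sin(l)*up*s
    return np.stack([np.cross(yt,zt),yt,zt],1)
d=R0.T@(np.array([x,y,z])-st['tcp_pos'])/500
print('t',round(st['t'],2),'tcp',np.round(st['tcp_pos'],1),'F',np.round(st['contact_force'],1),'w',round(st['gripper_width'],1),'j',np.round(st['joint_positions'],2))
print('travel',np.round(d,3))
for yy in (yaw,yaw+180): print('rot',yy,np.round(R.from_matrix(R0.T@goal(yy)).as_rotvec()/(np.pi/4),3))
E
python3 - <<'E'
from fit import *
a=sel(T,25,115,(600,650,40,300));a=a[abs(a[:,0]-np.median(a[:,0]))<12]
for _ in range(3):
    f=np.polyfit(a[:,1],a[:,0],1);r=a[:,0]-np.polyval(f,a[:,1]);a=a[abs(r)<2.5*r.std()]
print('front x at y=185',np.polyval(f,185),'yaw',np.degrees(np.arctan(-f[0])),r.std())
for n,D in (('t',T),('s',S)):
    l=sel(D,120,136,(560,800,50,290)); 
    # front edge per y bin
    ys=np.arange(60,290,20);e=[np.percentile(l[abs(l[:,1]-y)<10][:,0],1) for y in ys];e2=[np.percentile(l[abs(l[:,1]-y)<10][:,0],99) for y in ys]
    print(n,np.polyval(np.polyfit(ys,e,1),185),np.degrees(np.arctan(-np.polyfit(ys,e,1)[0])),np.polyval(np.polyfit(ys,e2,1),185),np.degrees(np.arctan(-np.polyfit(ys,e2,1)[0])))
E
python3 go.py 521.6 352 300 11 0
```

```text
front x at y=185 634.2497157070071 yaw -2.821972198205353 0.9135155395430015
t 634.15983641733 -2.658349235869207 798.1930156620649 -0.19767681774719773
s 638.4667296587041 -3.1744196199600117 797.9162076970842 0.35755681309523907
t 0.1 tcp [132.4 558.8 204.4] F [-0.4 -0.1  0.1] w 94.0 j [ 1.19  0.21  1.54 -0.    1.39 -0.15]
travel [-0.853 -0.223 -0.191]
rot 11.0 [-2.000e-03  1.000e-03  1.459e+00]
rot 191.0 [-1.000e-03 -3.000e-03 -2.541e+00]
```

```bash
python3 -m inch '[{"travel":[0,0,-0.25],"rotation":[0,0,0],"claw":94},{"travel":[0,0,-0.25],"rotation":[0,0,0],"claw":94},{"travel":[-0.1,0,-0.25],"rotation":[0,0,0.1],"claw":94},{"travel":[-0.5,-0.1,-0.25],"rotation":[0,0,0.9],"claw":94},{"travel":[-0.5,-0.1,-0.25],"rotation":[0,0,0.9],"claw":94},{"travel":[-0.5,-0.1,-0.25],"rotation":[0,0,0.9],"claw":94},{"travel":[-0.5,-0.1,-0.25],"rotation":[0,0,0.9],"claw":94},{"travel":[-0.5,-0.1,-0.25],"rotation":[0,0,0.9],"claw":94},{"travel":[-0.5,-0.1,-0.25],"rotation":[0,0,0.9],"claw":94},{"travel":[-0.5,-0.1,-0.25],"rotation":[0,0,0.9],"claw":94},{"travel":[-0.5,-0.1,-0.25],"rotation":[0,0,0.9],"claw":94},{"travel":[-0.5,-0.1,-0.25],"rotation":[0,0,0.9],"claw":94}]' 30; python3 go.py 521.6 352 300 11 0
```

```text
t: 1.1
tcp_pos: [363.4, 453.4, 329.9]
eef_rot: [-0.001, 0.452, 0.892, -0.0]
contact_force: [0.0, 0.8, 0.5]
gripper_width: 94.3
finger_force: 0.0
t 1.1 tcp [363.4 453.4 329.9] F [0.  0.8 0.5] w 94.3 j [0.75 0.16 1.35 0.   1.64 0.11]
travel [-0.351  0.136  0.059]
rot 11.0 [-0.002 -0.     0.56 ]
rot 191.0 [ 1.00e-03 -3.00e-03 -3.44e+00]
```

```bash
python3 -m inch '[{"travel":[-0.351,0.136,0.06],"rotation":[0,0,0.56],"claw":94},{"travel":[-0.351,0.136,0.06],"rotation":[0,0,0.56],"claw":94},{"travel":[-0.351,0.136,0.06],"rotation":[0,0,0.56],"claw":94},{"travel":[-0.351,0.136,0.06],"rotation":[0,0,0.56],"claw":94},{"travel":[-0.351,0.136,0.06],"rotation":[0,0,0.56],"claw":94},{"travel":[-0.351,0.136,0.06],"rotation":[0,0,0.56],"claw":94},{"travel":[-0.351,0.136,0.06],"rotation":[0,0,0.56],"claw":94},{"travel":[-0.351,0.136,0.06],"rotation":[0,0,0.56],"claw":94}]'; python3 go.py 521.6 352 186 11 0
python3 - <<'E'
from h import *
im,P,st=grab('wrist');np.savez('w1.npz',im=im,P=P);cv2.imwrite('pics/w1.png',im[:,:,::-1])
p=P.reshape(-1,3);k=(p[:,2]>213)&(p[:,2]<228)&(abs(p[:,0]-521)<60)&(abs(p[:,1]-352)<110)
print(k.sum(),cv2.minAreaRect(p[k][:,:2].astype(np.float32)) if k.sum()>5 else '')
E
```

```text
t: 1.77
tcp_pos: [521.3, 353.2, 300.5]
eef_rot: [-0.001, 0.635, 0.772, -0.0]
contact_force: [0.4, 0.7, 0.9]
gripper_width: 93.9
finger_force: 0.0
t 1.77 tcp [521.3 353.2 300.5] F [0.4 0.7 0.9] w 93.9 j [0.46 0.27 1.27 0.   1.6  0.26]
travel [-0.003  0.     0.229]
rot 11.0 [-0.001 -0.001  0.002]
rot 191.0 [ 2.000e-03 -1.000e-03 -3.998e+00]
1375 ((520.2943725585938, 352.8458557128906), (9.232193946838379, 133.0642547607422), 11.259912490844727)
```

View pics/w1.png

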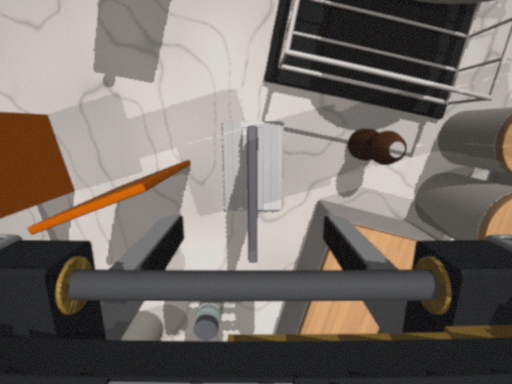

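The wrist view shows the tablet's top edge midway between the fingers, at u≈252 and v 125–262. The measured centre is (520.3, 352.8) at 11.3°, so it is aligned for descent.

```bash
python3 -m inch '[{"travel":[0,-0.001,0.12],"rotation":[0,0,0],"claw":94},{"travel":[0,-0.001,0.12],"rotation":[0,0,0],"claw":94},{"travel":[0,-0.001,0.229],"rotation":[0,0,0],"claw":94},{"travel":[0,-0.001,0.229],"rotation":[0,0,0],"claw":94},{"travel":[0,-0.001,0.229],"rotation":[0,0,0],"claw":94},{"travel":[0,-0.001,0.229],"rotation":[0,0,0],"claw":0},{"travel":[0,-0.001,0.229],"rotation":[0,0,0],"claw":0},{"travel":[0,-0.001,0.229],"rotation":[0,0,0],"claw":0},{"travel":[0,-0.001,0.229],"rotation":[0,0,0],"claw":0},{"travel":[0,-0.001,0.229],"rotation":[0,0,0],"claw":0},{"travel":[0,-0.001,0.229],"rotation":[0,0,0],"claw":0},{"travel":[0,-0.001,0.229],"rotation":[0,0,0],"claw":0}]' 30; python3 -m inch '[{"travel":[0,0,0],"rotation":[0,0,0],"claw":0},{"travel":[0,0,0],"rotation":[0,0,0],"claw":0},{"travel":[0,0,0],"rotation":[0,0,0],"claw":0},{"travel":[0,0,0],"rotation":[0,0,0],"claw":0}]' 35; python3 go.py 521 352 280 11 0
```

```text
t: 2.82
tcp_pos: [522.7, 351.5, 186.5]
eef_rot: [0.0, 0.636, 0.771, 0.0]
contact_force: [-0.4, -0.1, -0.2]
gripper_width: 51.0
finger_force: 0.0
t: 3.15
tcp_pos: [522.3, 351.4, 185.9]
eef_rot: [-0.0, 0.636, 0.771, -0.0]
contact_force: [-0.0, -0.5, 0.8]
gripper_width: 23.9
finger_force: 0.0
t 3.15 tcp [522.3 351.4 185.9] F [-0.  -0.5  0.8] w 23.9 j [ 0.45  0.34  1.42 -0.    1.39  0.26]
travel [ 0.002 -0.002 -0.188]
rot 11.0 [-0.     0.    -0.001]
rot 191.0 [0.    0.    3.999]
```

Not shut yet; keep closing, then lift.

```bash
python3 -m inch '[{"travel":[0,0,0],"rotation":[0,0,0],"claw":0},{"travel":[0,0,0],"rotation":[0,0,0],"claw":0},{"travel":[0,0,0],"rotation":[0,0,0],"claw":0},{"travel":[0,0,0],"rotation":[0,0,0],"claw":0},{"travel":[0,0,0],"rotation":[0,0,0],"claw":0},{"travel":[0,0,0],"rotation":[0,0,0],"claw":0}]' 35; python3 -m inch '[{"travel":[0,0,-0.03],"rotation":[0,0,0],"claw":0},{"travel":[0,0,-0.06],"rotation":[0,0,0],"claw":0},{"travel":[0,0,-0.1],"rotation":[0,0,0],"claw":0},{"travel":[0,0,-0.15],"rotation":[0,0,0],"claw":0},{"travel":[0,0,-0.2],"rotation":[0,0,0],"claw":0},{"travel":[0,0,-0.2],"rotation":[0,0,0],"claw":0},{"travel":[0,0,-0.2],"rotation":[0,0,0],"claw":0}]' ; python3 go.py 521 352 280 11 0
```

```text
t: 3.65
tcp_pos: [522.0, 351.4, 185.9]
eef_rot: [-0.0, 0.636, 0.771, -0.0]
contact_force: [-0.9, -0.3, -0.1]
gripper_width: 9.0
finger_force: 35.0
t: 4.23
tcp_pos: [523.2, 351.8, 286.6]
eef_rot: [0.001, 0.636, 0.771, 0.001]
contact_force: [-0.1, -0.1, -5.0]
gripper_width: 8.7
finger_force: 35.0
t 4.23 tcp [523.2 351.8 286.6] F [-0.1 -0.1 -5. ] w 8.7 j [ 0.45  0.28  1.29 -0.    1.57  0.26]
travel [ 0.001 -0.004  0.013]
rot 11.0 [ 0.004 -0.001 -0.001]
rot 191.0 [-1.000e-03 -6.000e-03  3.999e+00]
```

```bash
python3 go.py 630 183 270 -2.8 17
```

```text
t 4.23 tcp [523.2 351.8 286.6] F [-0.1 -0.1 -5. ] w 8.7 j [ 0.45  0.28  1.29 -0.    1.57  0.26]
travel [-0.372  0.145  0.033]
rot -2.8 [0.38  0.044 0.304]
rot 177.2 [-0.064  0.552 -3.655]
```

```bash
python3 -m inch '[{"travel":[-0.05,0.02,0],"rotation":[0.02,0,0.04],"claw":0},{"travel":[-0.1,0.04,0],"rotation":[0.08,0.01,0.08],"claw":0},{"travel":[-0.15,0.06,0.01],"rotation":[0.15,0.02,0.12],"claw":0},{"travel":[-0.2,0.08,0.02],"rotation":[0.22,0.03,0.16],"claw":0},{"travel":[-0.25,0.1,0.02],"rotation":[0.28,0.035,0.2],"claw":0},{"travel":[-0.3,0.12,0.03],"rotation":[0.33,0.04,0.25],"claw":0},{"travel":[-0.34,0.135,0.033],"rotation":[0.36,0.044,0.28],"claw":0},{"travel":[-0.372,0.145,0.033],"rotation":[0.38,0.044,0.304],"claw":0},{"travel":[-0.372,0.145,0.033],"rotation":[0.38,0.044,0.304],"claw":0},{"travel":[-0.372,0.145,0.033],"rotation":[0.38,0.044,0.304],"claw":0}]'; python3 go.py 638 183 180 -2.8 17
python3 - <<'E'
from h import *
out=[]
for n in ('scene','top'):
    im,P,st=grab(n);out.append(im)
    np.savez(n+'2.npz',im=im,P=P)
im,P,st=grab('wrist');np.savez('w2.npz',im=im,P=P)
cv2.imwrite('pics/mid.png',cv2.resize(out[0][60:300,160:460],(750,600))[:,:,::-1])
D=np.load('top2.npz');p=D['P'].reshape(-1,3)
k=(p[:,2]>110)&(p[:,2]<126)&(p[:,0]<632)&(p[:,0]>500)&(p[:,1]>100)&(p[:,1]<260);print('tab slice z118',k.sum(),np.median(p[k],0))
E
```

```text
t: 5.07
tcp_pos: [628.5, 181.6, 265.5]
eef_rot: [-0.109, 0.717, 0.681, -0.105]
contact_force: [-0.9, 0.4, -3.7]
gripper_width: 8.7
finger_force: 35.0
t 5.07 tcp [628.5 181.6 265.5] F [-0.9  0.4 -3.7] w 8.7 j [0.12 0.57 0.97 0.05 1.91 0.18]
travel [0.004 0.069 0.157]
rot -2.8 [-0.01   0.002 -0.003]
rot 177.2 [3.000e-03 1.600e-02 3.997e+00]
tab slice z118 35 [576.57018438 128.57326241 115.01716057]
```

View pics/mid.png

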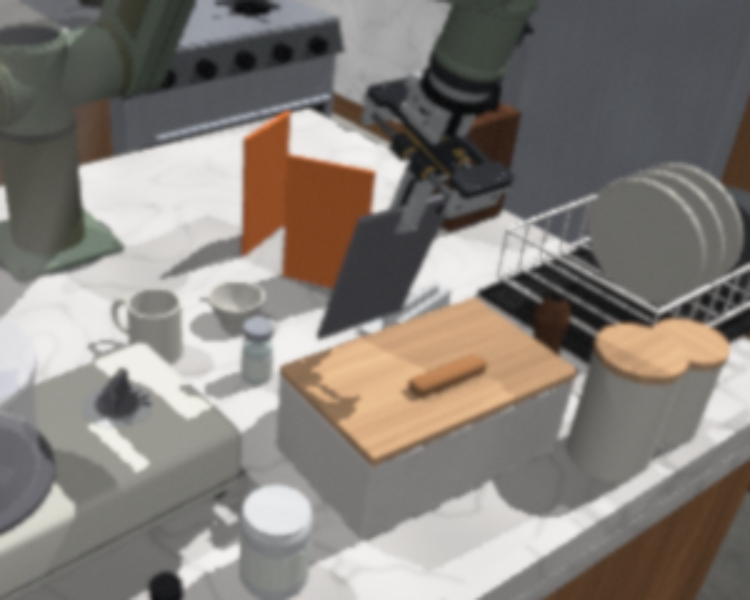

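The scene view shows the tablet held, leaning back and square in front of the bin (crop ~(385,260)), with nothing disturbed. Lowering now.

```bash
python3 -m inch '[{"travel":[0.004,0.02,0.04],"rotation":[0,0,0],"claw":0},{"travel":[0.004,0.04,0.09],"rotation":[0,0,0],"claw":0},{"travel":[0.004,0.06,0.13],"rotation":[0,0,0],"claw":0},{"travel":[0.004,0.068,0.155],"rotation":[0,0,0],"claw":0},{"travel":[0.004,0.069,0.157],"rotation":[0,0,0],"claw":0},{"travel":[0.004,0.069,0.157],"rotation":[0,0,0],"claw":0}]'; python3 go.py 638 183 169 -2.8 17
```

```text
t: 5.72
tcp_pos: [637.6, 184.9, 183.7]
eef_rot: [-0.108, 0.716, 0.682, -0.104]
contact_force: [0.3, 0.6, -3.0]
gripper_width: 8.9
finger_force: 35.0
t 5.72 tcp [637.6 184.9 183.7] F [ 0.3  0.6 -3. ] w 8.9 j [0.13 0.63 1.04 0.05 1.77 0.18]
travel [-0.004  0.01   0.028]
rot -2.8 [-0.007  0.002  0.001]
rot 177.2 [-0.004 -0.011 -3.999]
```

```bash
python3 -m inch '[{"travel":[0,0.004,0.012],"rotation":[0,0,0],"claw":0},{"travel":[0,0.007,0.022],"rotation":[0,0,0],"claw":0},{"travel":[0,0.007,0.022],"rotation":[0,0,0],"claw":0},{"travel":[0,0.008,0.025],"rotation":[0,0,0],"claw":0},{"travel":[0,0.008,0.025],"rotation":[0,0,0],"claw":0}]'; python3 -m inch '[{"travel":[0,0.0005,0.002],"rotation":[0,0,0],"claw":0},{"travel":[0,0.001,0.004],"rotation":[0,0,0],"claw":0},{"travel":[0,0.001,0.004],"rotation":[0,0,0],"claw":0}]';python3 go.py 638 183 169 -2.8 17
```

```text
t: 6.13
tcp_pos: [639.0, 184.0, 171.4]
eef_rot: [-0.107, 0.716, 0.682, -0.103]
contact_force: [0.1, -0.2, -4.0]
gripper_width: 8.9
finger_force: 35.0
t: 6.38
tcp_pos: [639.1, 184.1, 169.6]
eef_rot: [-0.107, 0.716, 0.682, -0.103]
contact_force: [0.5, -0.2, -3.1]
gripper_width: 9.0
finger_force: 35.0
t 6.38 tcp [639.1 184.1 169.6] F [ 0.5 -0.2 -3.1] w 9.0 j [0.12 0.64 1.05 0.05 1.75 0.18]
travel [-0.002 -0.002  0.002]
rot -2.8 [-0.003  0.001 -0.001]
rot 177.2 [2.000e-03 4.000e-03 3.999e+00]
```

Not yet touching (weight is still ~4 N). Small steps down until it bears.

```bash
python3 -m inch '[{"travel":[0,0.0006,0.002],"rotation":[0,0,0],"claw":0},{"travel":[0,0.0006,0.002],"rotation":[0,0,0],"claw":0},{"travel":[0,0.0006,0.002],"rotation":[0,0,0],"claw":0}]'; python3 -m inch '[{"travel":[0,0.0006,0.002],"rotation":[0,0,0],"claw":0},{"travel":[0,0.0006,0.002],"rotation":[0,0,0],"claw":0},{"travel":[0,0.0006,0.002],"rotation":[0,0,0],"claw":0}]'
```

```text
t: 6.63
tcp_pos: [639.2, 184.2, 169.4]
eef_rot: [-0.107, 0.716, 0.682, -0.103]
contact_force: [0.8, 0.7, 2.2]
gripper_width: 8.7
finger_force: 35.0
t: 6.88
tcp_pos: [639.4, 184.3, 169.2]
eef_rot: [-0.107, 0.716, 0.682, -0.103]
contact_force: [0.8, 0.2, 5.4]
gripper_width: 9.1
finger_force: 35.0
```

```bash
python3 -m inch '[{"travel":[0,0,-0.001],"rotation":[0,0,0],"claw":14},{"travel":[0,0,-0.001],"rotation":[0,0,0],"claw":20},{"travel":[0,0,-0.001],"rotation":[0,0,0],"claw":30},{"travel":[0,0,-0.001],"rotation":[0,0,0],"claw":40},{"travel":[0,0,-0.001],"rotation":[0,0,0],"claw":46},{"travel":[0,0,-0.001],"rotation":[0,0,0],"claw":46},{"travel":[0,0,-0.001],"rotation":[0,0,0],"claw":46},{"travel":[0,0,-0.001],"rotation":[0,0,0],"claw":46}]'
python3 - <<'E'
from h import *
im,P,st=grab('scene');np.savez('scene3.npz',im=im,P=P);cv2.imwrite('pics/s3.png',cv2.resize(im[100:290,200:440],(720,570))[:,:,::-1])
im,P,st=grab('top');p=P.reshape(-1,3)
for z in (60,100,140,160):
    k=(abs(p[:,2]-z)<10)&(p[:,0]<(630 if z<135 else 660))&(p[:,0]>540)&(p[:,1]>110)&(p[:,1]<260);print(z,k.sum(),np.median(p[k],0))
E
```

```text
t: 7.55
tcp_pos: [638.8, 184.0, 167.3]
eef_rot: [-0.108, 0.716, 0.682, -0.104]
contact_force: [-0.2, -0.2, -0.1]
gripper_width: 45.8
finger_force: 0.0
60 30 [599.9768585  132.6965577   57.75134206]
100 38 [612.80849642 132.13861007 101.97529932]
140 58 [627.36004097 124.90511864 135.66659373]
160 38 [632.58986128 133.21735288 160.22750152]
```

View pics/s3.png

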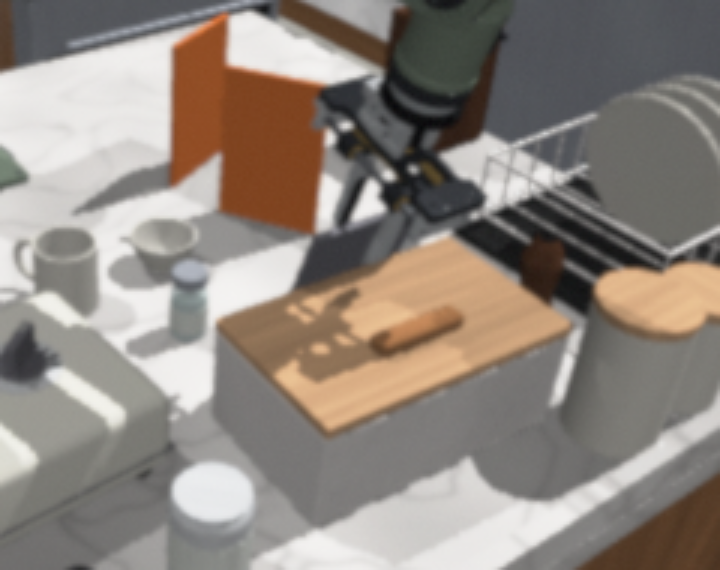

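The tablet (crop ~(340,255)) leans on the bin's front edge. The measured lean is 17.7° and the fingers are clear. Retracting along the tool axis.

```bash
python3 -m inch '[{"travel":[0,0,-0.02],"rotation":[0,0,0],"claw":46},{"travel":[0,0,-0.06],"rotation":[0,0,0],"claw":46},{"travel":[0,0,-0.12],"rotation":[0,0,0],"claw":46},{"travel":[0,0,-0.18],"rotation":[0,0,0],"claw":46},{"travel":[0,0,-0.24],"rotation":[0,0,0],"claw":46},{"travel":[0,0,-0.24],"rotation":[0,0,0],"claw":46},{"travel":[0,0,-0.24],"rotation":[0,0,0],"claw":46}]'
python3 - <<'E'
from h import *
im,P,st=grab('top');np.savez('top4.npz',im=im,P=P);p=P.reshape(-1,3)
for z in (40,70,100,160,190):
    k=(abs(p[:,2]-z)<10)&(p[:,0]<(630 if z<135 else 660))&(p[:,0]>540)&(p[:,1]>110)&(p[:,1]<260);print(z,k.sum(),np.median(p[k],0))
k=(p[:,2]>140)&(p[:,2]<230)&(p[:,0]<690)&(p[:,0]>600)&(p[:,1]>90)&(p[:,1]<280)
# dial bar
T=np.load('top0.npz')['P'].reshape(-1,3);S=np.load('scene0.npz')['P'].reshape(-1,3)
for q in (T,S,p):
    k=(q[:,2]>120)&(q[:,2]<145)&(abs(q[:,0]-553)<40)&(abs(q[:,1]+148)<40);b=q[k];print(len(b),cv2.minAreaRect(b[:,:2].astype(np.float32)),b.mean(0))
# deck outline: front edge & left edge
for q in (T,S):
    d=q[(q[:,2]>90)&(q[:,2]<108)&(q[:,0]>420)&(q[:,0]<680)&(q[:,1]>-300)&(q[:,1]<-40)]
    print('deck xmin',np.percentile(d[:,0],.5),'xmax',np.percentile(d[:,0],99.5),'ymax',np.percentile(d[:,1],99.5))
E
python3 go.py 553 -148 300 36 0
```

```text
t: 8.23
tcp_pos: [676.0, 182.5, 285.5]
eef_rot: [-0.106, 0.717, 0.682, -0.101]
contact_force: [-0.2, -0.2, -0.4]
gripper_width: 45.9
finger_force: 0.0
40 24 [593.79995445 131.53014878  42.13691002]
70 26 [602.73634652 132.27514962  66.94156998]
100 29 [612.9434566  129.52686451 102.05754387]
160 36 [632.26505835 130.59407568 158.40992086]
190 45 [642.78290308 128.40501266 193.37541287]
73 ((555.7938232421875, -154.11764526367188), (11.846694946289062, 46.919166564941406), 36.550331115722656) [ 554.94123229 -153.03226237  137.15610033]
98 ((558.867431640625, -153.42840576171875), (12.308402061462402, 46.94328689575195), 37.51963806152344) [ 562.23107439 -154.58653874  133.78317327]
74 ((555.6077270507812, -153.63018798828125), (11.935866355895996, 45.36818313598633), 37.78647232055664) [ 554.92175017 -152.77823376  136.59454869]
deck xmin 459.83766652300375 xmax 671.5384530181993 ymax -58.595785002841495
deck xmin 465.6647216152667 xmax 678.8090327369288 ymax -59.42925562865283
t 8.28 tcp [674.8 182.5 282.9] F [ 0.1 -0.1 -0.8] w 46.1 j [0.12 0.67 0.77 0.05 1.99 0.18]
travel [-0.672 -0.211  0.03 ]
rot 36.0 [-0.365 -0.127 -0.856]
rot 216.0 [-0.162  0.467  3.108]
```

```bash
python3 -m inch '[{"travel":[-0.05,-0.02,-0.03],"rotation":[0,0,0],"claw":60},{"travel":[-0.67,-0.21,0.02],"rotation":[-0.365,-0.127,-0.856],"claw":60},{"travel":[-0.67,-0.21,0.02],"rotation":[-0.365,-0.127,-0.856],"claw":60},{"travel":[-0.67,-0.21,0.02],"rotation":[-0.365,-0.127,-0.856],"claw":60},{"travel":[-0.67,-0.21,0.02],"rotation":[-0.365,-0.127,-0.856],"claw":60},{"travel":[-0.67,-0.21,0.02],"rotation":[-0.365,-0.127,-0.856],"claw":60},{"travel":[-0.67,-0.21,0.02],"rotation":[-0.365,-0.127,-0.856],"claw":60},{"travel":[-0.67,-0.21,0.02],"rotation":[-0.365,-0.127,-0.856],"claw":60},{"travel":[-0.67,-0.21,0.02],"rotation":[-0.365,-0.127,-0.856],"claw":60},{"travel":[-0.67,-0.21,0.02],"rotation":[-0.365,-0.127,-0.856],"claw":60},{"travel":[-0.67,-0.21,0.02],"rotation":[-0.365,-0.127,-0.856],"claw":60},{"travel":[-0.67,-0.21,0.02],"rotation":[-0.365,-0.127,-0.856],"claw":60}]'
python3 go.py 556 -153.8 220 37 0
```

```text
t: 9.28
tcp_pos: [554.0, -146.2, 302.4]
eef_rot: [-0.002, 0.454, 0.891, -0.0]
contact_force: [0.5, 0.8, -0.6]
gripper_width: 60.0
finger_force: 0.0
t 9.28 tcp [ 554.  -146.2  302.4] F [ 0.5  0.8 -0.6] w 60.0 j [-0.41  0.15  1.41 -0.    1.59 -1.04]
travel [-0.015 -0.005  0.165]
rot 37.0 [-0.003 -0.005 -0.023]
rot 217.0 [-0.008  0.005  3.977]
```

```bash
python3 -m inch '[{"travel":[-0.015,-0.005,0.08],"rotation":[0,0,-0.023],"claw":60},{"travel":[-0.015,-0.005,0.165],"rotation":[0,0,-0.023],"claw":60},{"travel":[-0.015,-0.005,0.165],"rotation":[0,0,-0.023],"claw":60},{"travel":[-0.015,-0.005,0.165],"rotation":[0,0,-0.023],"claw":60}]'
python3 - <<'E'
from h import *
im,P,st=grab('wrist');cv2.imwrite('pics/w5.png',im[:,:,::-1])
q=P.reshape(-1,3)
for lo in (115,130):
    k=(q[:,2]>lo)&(q[:,2]<145)&(abs(q[:,0]-555)<40)&(abs(q[:,1]+153)<40);b=q[k];print(len(b),cv2.minAreaRect(b[:,:2].astype(np.float32)) if len(b)>4 else '')
print(q[(abs(q[:,0]-555)<60)&(abs(q[:,1]+153)<60)][:,2].max())
E
python3 go.py 556 -153.8 112 37 0
```

```text
t: 9.62
tcp_pos: [554.8, -151.8, 217.8]
eef_rot: [-0.005, 0.445, 0.896, -0.001]
contact_force: [0.3, 0.1, 1.1]
gripper_width: 60.2
finger_force: 0.0
636 ((554.9725341796875, -153.0096435546875), (11.777562141418457, 45.10624694824219), 37.46879577636719)
605 ((555.0256958007812, -152.97003173828125), (11.634963989257812, 45.129798889160156), 37.10895919799805)
356.5387697485137
t 9.67 tcp [ 557.1 -153.   221.3] F [ 0.4 -0.1  0.3] w 59.8 j [-0.42  0.2   1.51 -0.    1.43 -1.07]
travel [-0.001 -0.002  0.219]
rot 37.0 [-0.003 -0.004  0.003]
rot 217.0 [ 0.006 -0.005 -3.997]
```

View pics/w5.png

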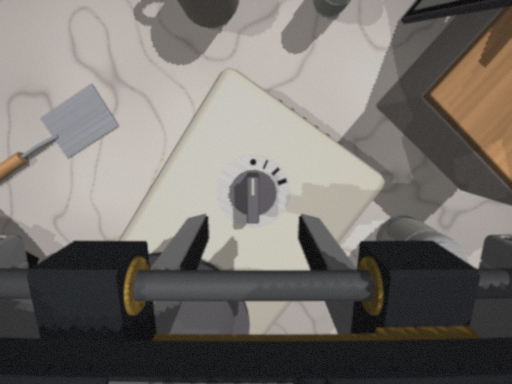

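The wrist view shows the dial centred at (253,190), with its line on the off dot. The three bars follow clockwise (to the right), and the bar lies midway between the fingers.

```bash
python3 -m inch '[{"travel":[0,0,0.08],"rotation":[0,0,0],"claw":60},{"travel":[0,0,0.14],"rotation":[0,0,0],"claw":60},{"travel":[0,0,0.14],"rotation":[0,0,0],"claw":60},{"travel":[0,0,0.14],"rotation":[0,0,0],"claw":60}]'
python3 go.py 555.3 -153.3 113 37 0
```

```text
t: 10.0
tcp_pos: [557.8, -154.2, 153.0]
eef_rot: [-0.0, 0.446, 0.895, -0.0]
contact_force: [-0.1, 0.3, 0.6]
gripper_width: 59.7
finger_force: 0.0
t 10.0 tcp [ 557.8 -154.2  153. ] F [-0.1  0.3  0.6] w 59.7 j [-0.42  0.26  1.59 -0.    1.29 -1.07]
travel [ 0.004 -0.003  0.08 ]
rot 37.0 [-0.002 -0.001  0.002]
rot 217.0 [ 1.000e-03 -2.000e-03 -3.998e+00]
```

```bash
python3 -m inch '[{"travel":[0.002,-0.003,0.05],"rotation":[0,0,0],"claw":60},{"travel":[0.003,-0.003,0.078],"rotation":[0,0,0],"claw":60},{"travel":[0.003,-0.003,0.08],"rotation":[0,0,0],"claw":40},{"travel":[0.003,-0.003,0.08],"rotation":[0,0,0],"claw":0},{"travel":[0.003,-0.003,0.08],"rotation":[0,0,0],"claw":0},{"travel":[0.003,-0.003,0.08],"rotation":[0,0,0],"claw":0},{"travel":[0.003,-0.003,0.08],"rotation":[0,0,0],"claw":0},{"travel":[0.003,-0.003,0.08],"rotation":[0,0,0],"claw":0},{"travel":[0.003,-0.003,0.08],"rotation":[0,0,0],"claw":0},{"travel":[0.003,-0.003,0.08],"rotation":[0,0,0],"claw":0},{"travel":[0.003,-0.003,0.08],"rotation":[0,0,0],"claw":0},{"travel":[0.003,-0.003,0.08],"rotation":[0,0,0],"claw":0}]' 40
python3 -m inch '[{"travel":[0,0,0],"rotation":[0,0,0],"claw":0},{"travel":[0,0,0],"rotation":[0,0,0],"claw":0},{"travel":[0,0,0],"rotation":[0,0,0],"claw":0}]' 40
python3 go.py 555.3 -153.3 113 -31.7 0
```

```text
t: 11.0
tcp_pos: [555.2, -154.1, 112.0]
eef_rot: [-0.0, 0.446, 0.895, -0.0]
contact_force: [0.3, 1.2, 2.4]
gripper_width: 11.9
finger_force: 40.0
t: 11.25
tcp_pos: [555.2, -154.1, 112.0]
eef_rot: [-0.0, 0.446, 0.895, -0.0]
contact_force: [1.0, 2.1, 2.1]
gripper_width: 11.8
finger_force: 40.0
t 11.25 tcp [ 555.2 -154.1  112. ] F [1.  2.1 2.1] w 11.8 j [-0.42  0.3   1.63 -0.    1.21 -1.07]
travel [ 0.001  0.001 -0.002]
rot -31.7 [-1.000e-03  0.000e+00  1.527e+00]
rot 148.3 [-0.000e+00 -1.000e-03 -2.473e+00]
```

Gripped (11.9 mm opening). Turning clockwise about the tool z.

```bash
python3 -m inch '[{"travel":[0,0,0],"rotation":[0,0,0.12],"claw":0},{"travel":[0,0,0],"rotation":[0,0,0.24],"claw":0},{"travel":[0,0,0],"rotation":[0,0,0.36],"claw":0},{"travel":[0,0,0],"rotation":[0,0,0.48],"claw":0},{"travel":[0,0,0],"rotation":[0,0,0.6],"claw":0},{"travel":[0,0,0],"rotation":[0,0,0.72],"claw":0},{"travel":[0,0,0],"rotation":[0,0,0.8],"claw":0},{"travel":[0,0,0],"rotation":[0,0,0.8],"claw":0},{"travel":[0,0,0],"rotation":[0,0,0.8],"claw":0}]' 40
python3 go.py 555.3 -153.3 113 -31.7 0
```

```text
t: 12.0
tcp_pos: [555.1, -154.2, 112.0]
eef_rot: [-0.0, 0.7, 0.714, -0.0]
contact_force: [1.7, 2.0, 3.8]
gripper_width: 11.6
finger_force: 40.0
t 12.0 tcp [ 555.1 -154.2  112. ] F [1.7 2.  3.8] w 11.6 j [-0.42  0.3   1.63 -0.    1.21 -0.44]
travel [ 0.002  0.    -0.002]
rot -31.7 [-0.001  0.001  0.73 ]
rot 148.3 [-1.00e-03 -1.00e-03 -3.27e+00]
```

```bash
python3 -m inch '[{"travel":[0,0,0],"rotation":[0,0,0.12],"claw":0},{"travel":[0,0,0],"rotation":[0,0,0.24],"claw":0},{"travel":[0,0,0],"rotation":[0,0,0.36],"claw":0},{"travel":[0,0,0],"rotation":[0,0,0.48],"claw":0},{"travel":[0,0,0],"rotation":[0,0,0.6],"claw":0},{"travel":[0,0,0],"rotation":[0,0,0.7],"claw":0},{"travel":[0,0,0],"rotation":[0,0,0.76],"claw":0},{"travel":[0,0,0],"rotation":[0,0,0.76],"claw":0},{"travel":[0,0,0],"rotation":[0,0,0.76],"claw":0},{"travel":[0,0,0],"rotation":[0,0,0.76],"claw":0},{"travel":[0,0,0],"rotation":[0,0,0.76],"claw":0},{"travel":[0,0,0],"rotation":[0,0,0.76],"claw":0}]' 40
python3 -m inch '[{"travel":[0,0,0],"rotation":[0,0,0],"claw":0},{"travel":[0,0,0],"rotation":[0,0,0],"claw":0},{"travel":[0,0,0],"rotation":[0,0,0],"claw":0},{"travel":[0,0,0],"rotation":[0,0,0],"claw":0},{"travel":[0,0,0],"rotation":[0,0,0],"claw":0},{"travel":[0,0,0],"rotation":[0,0,0],"claw":0}]' 40
python3 go.py 555.3 -153.3 113 -31.7 0
python3 - <<'E'
from h import *
print(status.read_state()['moment'])
im,P,st=grab('wrist');a=im[120:384,130:400]
im2,P,st=grab('top');b=im2[60:220,130:380];p=P.reshape(-1,3)
for z in (40,100,160,190):
    k=(abs(p[:,2]-z)<10)&(p[:,0]<(630 if z<135 else 660))&(p[:,0]>540)&(p[:,1]>110)&(p[:,1]<260);print(z,k.sum(),np.median(p[k],0))
cv2.imwrite('pics/fin.png',np.hstack([cv2.resize(a,(307,300)),cv2.resize(b,(469,300))])[:,:,::-1])
E
```

```text
t: 13.0
tcp_pos: [555.0, -154.2, 112.0]
eef_rot: [-0.0, 0.879, 0.476, -0.001]
contact_force: [1.5, 2.9, 5.1]
gripper_width: 11.6
finger_force: 40.0
t: 13.5
tcp_pos: [555.0, -154.2, 112.0]
eef_rot: [-0.0, 0.879, 0.476, -0.001]
contact_force: [1.1, 3.3, 3.8]
gripper_width: 11.7
finger_force: 40.0
t 13.5 tcp [ 555.  -154.2  112. ] F [1.1 3.3 3.8] w 11.7 j [-0.42  0.3   1.63 -0.    1.21  0.16]
travel [ 0.002 -0.001 -0.002]
rot -31.7 [-0.001  0.001 -0.031]
rot 148.3 [2.000e-03 2.000e-03 3.969e+00]
[ 0.52840319 -0.21142195  0.14866268]
40 132 [595.91567215 184.16882537  39.6094416 ]
100 159 [615.25211761 185.50458046 100.13269695]
160 179 [633.62997225 185.47957512 160.58365007]
190 264 [643.55715435 188.93348675 192.40989153]
```

View pics/fin.png

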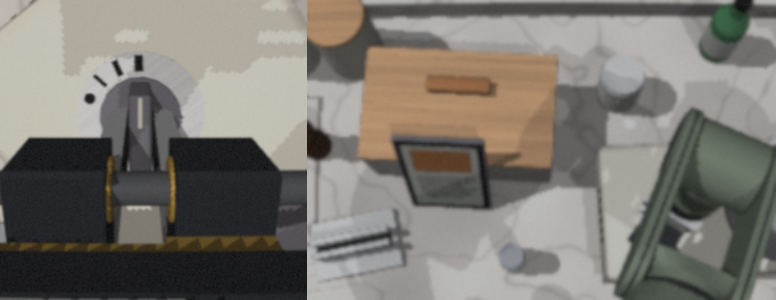

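The left crop shows the dial's white line at the third, widest bar at (139,62). The right crop shows the tablet leaning squarely on the bin with its screen outwards at (440,172), and nothing else has moved. Handing in.

```bash
python3 -c "
from bench import hand_in
print(hand_in())"
```

```text
the job is handed in; nothing more can be done
None
```

The job is handed in at about 13.6 s of the 54 s limit: the tablet leans at about 17° against the bread bin, screen outwards and let go, and the gripper is still holding the dial on the third click; no verdict came back.

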